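# Open the bench's lift-and-slide parts well and nest the spare angle bracket in it

## Task

Put the spare angle bracket away in the covered parts well: press the lift lever right down so that the hatch rises off its seat, then slide the hatch along its channels onto its parking deck, up to the stop. Then lay the loose bracket on the one already in the well, turned the opposite way round so that the two interlock: flat leg lying flat on flat leg, its free edge up close to the stored bracket's upright leg, square and with the ends about level. Leave the stored bracket about where it lies and do not disturb the other things on the bench.

Things in the scene. Friction and masses are not known exactly. Their poses are not given: they have to be found in the camera images.
- well: Bench-top parts well: fixed grey steel box, 154 mm (its x) by 252 mm (y = -67 to +185), long side walls 94 mm tall. Origin on the bench under the centre of the well opening, z up. The opening is 120 (x) by 114 mm (y), floor 10 mm above the bench; end wall at y = -57 mm is 80 mm high. The lever is at the -y end, the parking deck on the +y side.
- park (a point): Centre of the parking deck's top, 70 mm above the bench, 116 mm to the well's +y from its origin. The deck runs from y = 57 mm (edge of the well) to the stop at y = 175 mm (well frame).
- channel (a point): Middle of the hatch's channel above the well opening, 80 mm above the bench. Channel walls at x = -69 and +69 mm; on each a lip reaches in to 61 mm from the middle, underside 90 mm, top 94 mm above the bench, so the hatch can rise and slide but not come out.
- rails (a point): Between the two lift rails in the well, 8 mm thick steel bars along y whose inner faces are 50 mm either side of this point (100 mm free between). The point is level with their tops: 56 mm above the bench with the lever up, 73 mm with it right down.
- lever (a joint): Lift lever, rad: flat steel bar 120 mm long, 30 mm wide rubber grip, hinged about the well's x axis at well (0, -80, 50) mm. 0 = standing up and outwards (to the well's -y) at 45 degrees; grows as pressed down; 0.85 = stop, about level. Raises the rails 20 mm per rad. Takes 0.35 to 0.5 N m (5 to 8 N near its end) and stays where it is left.
- lever_pad (a point): Middle of the upper face of the lever's rubber grip, 95 mm from its hinge: the place to press. It moves with the lever; the face is 5.5 mm off the line through the hinge.
- hatch: Hatch: aluminium plate 134 (x) by 110 (y) by 10 mm, 0.3 to 0.55 kg. Origin at the centre of its underside, axes as the well's. At first closed in a 10 mm deep recess, underside 60 mm above the bench, top level with the deck; lever right down lifts it 13 mm, clear of the deck edge by 3 mm. At the stop it is at y = +120 mm of the well; past +110 mm it drops 3 mm off the rails onto the deck.
- hatch_handle (a point): Top centre of the hatch's fixed bar handle, 35 mm above the hatch's underside. The bar is 70 mm long along the hatch's x, 12 mm wide (y), 12 mm high, on two 12 mm wide posts; its underside is 13 mm above the plate.
- stored: Angle bracket already in the well, hidden by the hatch at first: aluminium L-section, 60 mm long (its y), legs 8 mm thick, 0.1 kg. Origin at the centre of its 46 by 60 mm underside, z up. Flat leg x = -23 to +23 mm; upright leg at x = -23 to -15 mm, 40 mm high over all. Lies loose on the well floor, axes about parallel to the well's.
- loose_center (a point): The loose bracket on the bench, shaped like the stored one: this point is over the centre of its underside, half-way up (20 mm); flat leg to +x, upright leg at x = -23 to -15 mm. Nested, its x points against the stored one's x, it lies 8 mm higher, and its centre 8 mm plus the gap (free edge to the stored upright leg) to the stored one's +x.
- loose_edge (a point): Middle of the top edge of the loose bracket's upright leg (8 mm thick, to be gripped from above), 40 mm above its underside, 19 mm to the -x side of its centre.
- loose: The loose angle bracket's own frame: as loose_center, but on its underside.
- wrench: Bystander: steel open-ended wrench, 170 mm, lying on the bench on the left. Origin at its underside. Not needed.
- screwdriver: Bystander: black screwdriver, 180 mm, lying on the bench. Origin at its underside. Not needed.
- mallet: Bystander: workshop hammer, 260 mm, lying on the far side. Origin at its underside. Not needed.
- grease: Bystander: grease jar, 64 mm across, 75 mm tall. Origin at its underside. Not needed.
- lube: Bystander: lube bottle, 50 mm across, 150 mm tall. Origin at its underside. Not needed.
- chainring: Bystander: flat dark steel ring, 110 mm across, 6 mm thick. Origin at its underside. Not needed.
- mug: Bystander: white mug, 76 mm across, 85 mm tall, handle along its +y. Origin at its underside. Not needed.
Not all that is in view belongs to the job. There is more than one size of the hatch; the job needs the middle-sized.

How it is judged (in metres and radians):
On the way, in this order (a step that is already met when the one before it is completed fails the run):
1. the lever is right down (above 0.75 rad) and the hatch stands clear of its seat, still over the well (value of joint lever above 0.75 rad and z of hatch in the frame of well above 0.069 m and y of hatch in the frame of well below 0.03 m), for 0.2 s.
2. the hatch has been slid onto its parking deck (more than 108 mm) and lies flat (y of hatch in the frame of well above 0.108 m and z of hatch in the frame of well between 0.066 and 0.074 m and angle between hatch's own z axis and vertical below 0.05 rad), for 0.2 s.
At the end, for the whole second after the job is handed in: Hatch flat on its parking deck, over 108 mm from its seat. Loose bracket flat (0.08 rad) on the stored one's flat leg, turned the opposite way round, free edge within 8 mm of the stored upright leg, parallel within 0.15 rad, ends level within 15 mm. All at rest (all of step 2 and x of loose_center in the frame of stored between 0.004 and 0.016 m and y of loose_center in the frame of stored between -0.015 and 0.015 m and z of loose_center in the frame of stored between 0.025 and 0.031 m and x of loose_edge in the frame of stored above 0.018 m and angle between the x axis of loose_center and the x axis of stored, either way round below 0.15 rad and angle between each of loose_center, stored's own z axis and vertical below 0.08 rad and linear speed of each of hatch, stored, loose below 0.02 m/s); the robot touches nothing.
It fails at once if the stored bracket is shifted by more than 15 mm (distance of stored from where it was at the start of the episode above 0.015 m).
It fails at once if a bystander is shifted by more than 30 mm (distance of any of wrench, screwdriver, mallet, grease, lube, chainring, mug from where it was at the start of the episode above 0.03 m).
It also fails if it takes over 72 s, if anything falls off the work surface, if the arm or the gripper's body presses on something with over 40 N, if the wrist force passes 120 N, or if a joint passes its speed limit or range.

## Robot

A 6-joint arm with a two-finger parallel gripper is mounted at the origin on the work surface. World frame = base frame: x ahead of the robot, y to its left, z up, the work surface at z = 0. Lengths are in mm, angles in rad, forces in N, time in s.
With the tool pointing down it reaches from about 400 to 925 mm from the base axis. Payload 12.5 kg.
Tool frame: the origin (TCP) lies between the finger pads; the fingertips stand 19 mm ahead of it and the grasp point (between the pads) is the TCP (env.tips_ahead is the distance from the TCP to the fingertips, in mm); z points along the fingers, y is the line along which they close (so a half turn about z gives the same grasp; the last joint's range is limited). The gripper opens to 95 mm and grips with 3 to 60 N. Pads are 20 mm wide; open, the fingers measure 119 mm over their backs; the gripper's body (75 mm by 180 mm) begins 59 mm behind the grasp point.
Start: joints at [-1.388, 0.491, 1.559, -0, 1.092, -0.106], TCP at [178.024, -599.126, 233.661] pointing down, gripper open.
Joint ranges: [-3.1, 3.1], [-0.84, 2.19], [0.05, 2.79], [-1.13, 4.28], [0.06, 2.93], [-2.69, 2.69]. Speed limits (rad/s): [2.22, 2.22, 2.79, 3.14, 3.14, 3.14].

## Interface

Orientations are given as [roll, pitch, yaw] about the fixed x, y, z axes, in that order (R = Rz(yaw) Ry(pitch) Rx(roll)).
In Python, from cell import env gives the robot as it stands.
- The arm moves only by the shell command python3 -m crank 'ROWS'. ROWS is JSON, a list of rows, each a list of 5 numbers: the shift along the tool's x, y, z in mm, then the turn about the tool's z in degrees, then the finger opening in mm, from 0 to 95.1. In form: [[dx, dy, dz, yaw, grip], ...]. A call has 1 to 10 rows; each row is the pose to reach, as a shift and turn from the pose commanded when the call began, along the tool's axes at that moment; what a row does not reach only later rows make up. A row lasts 1/12 s, in which the tool goes at most 41.7 mm and 7.16 degrees, less where a joint would pass 70% of its speed; a pose out of reach is approached as far as the arm can. A call with a gripper value outside its range is refused whole. The fingers move at their own pace and stop on an object; the grip force is fixed at half the most. Time passes only in rows, so rows that repeat a pose let the fingers close. It gives the time, the measured TCP pose, the force, the opening and the grip force at its end, in the units of the state.
- env.state(): the state, without advancing time (a new reading comes with each control period).
- env.read_camera(name): name is "scene" or "top" or "wrist"; returns a dict with "img" (384x512x3 uint8, blue, green, red), "K" (3x3 intrinsics, pixels), "pose" (4x4, takes a point from camera to world coordinates). Camera axes: x right, y down, z forward; pixel columns grow to the right and rows downward; lengths in mm; the calibration is good to about 2 mm. The wrist camera is an equidistant fisheye: a pixel r from the principal point sees the ray r / f radians off the axis. A picture is of the moment at which its call begins. There is no depth.
- env.job_done(): hands the job in; it is judged then, once.
The state is a dict: "t": time; "joints": joint angles; "qvel": joint speeds; "tau": joint torques, N m; "eef_pos": TCP position; "tcp_rot": TCP orientation; "ft_force": force on the tool from outside, world axes, zero at the start; "moment": the same for the moment, N m; "opening": opening from 0.0 (shut) to 1.0 (fully open); "grip_force": force on a finger pad.
Only numpy, scipy, OpenCV 4.12 (cv2) and the standard library are available. Lean on these libraries where they do the work, as an engineer would, in place of code of your own. Each camera call takes 0.05 s, during which the arm holds its last target. There are 200 camera calls.

## Working session

There is one attempt and no reset: what is moved stays moved. The work goes in short steps, Python scripts to look and compute and a shell command to move; the robot and the scene stay as the last step left them, time stands still between calls to the robot, and variables do not carry over. Pictures are saved under pics/ and viewed, at most 10 in all, crops included, and the job is handed in when it is done.

```bash
ls; mkdir -p pics; python3 - <<'E'
from cell import env
import cv2,numpy as np
for n in ("scene","top"):
    c=env.read_camera(n); cv2.imwrite(f"pics/{n}0.png",c["img"]); print(n,c["K"].round(1).tolist(),c["pose"].round(3).tolist())
    np.savez(f"pics/{n}0.npz",**c)
s=env.state(); print(s)
E
```

```text
pics
scene [[414.1, 0.0, 256.8], [0.0, 414.1, 188.2], [0.0, 0.0, 1.0]] [[-0.835, 0.322, -0.446, 1092.269], [0.55, 0.455, -0.7, 868.468], [-0.023, -0.83, -0.557, 796.676], [0.0, 0.0, 0.0, 1.0]]
top [[429.1, 0.0, 252.4], [0.0, 429.1, 189.2], [0.0, 0.0, 1.0]] [[0.029, -0.996, 0.085, 443.472], [-0.999, -0.032, -0.031, 22.247], [0.033, -0.084, -0.996, 1297.128], [0.0, 0.0, 0.0, 1.0]]
{'t': 0.1, 'joints': array([-1.38758327e+00,  4.91527287e-01,  1.55936091e+00, -7.52248007e-06,
        1.09170507e+00, -1.05593584e-01]), 'qvel': array([-0.00104072, -0.0031029 , -0.00165699, -0.00067186,  0.00112935,
       -0.00060475]), 'tau': array([ 4.49290223e-03, -6.13621616e+01, -2.58606702e+01,  6.94480771e-02,
        4.70347248e-02, -4.02344551e-05]), 'eef_pos': array([ 177.99574006, -598.92697076,  233.11227843]), 'tcp_rot': array([-3.14059691e+00, -9.88269498e-05,  2.88810068e-01]), 'ft_force': array([ 0.27165474, -0.08174785, -0.34522854]), 'moment': array([0.0142602 , 0.03128423, 0.03375394]), 'grip_force': 0.0, 'opening': 1.00131056696547}
```

View pics/top0.png

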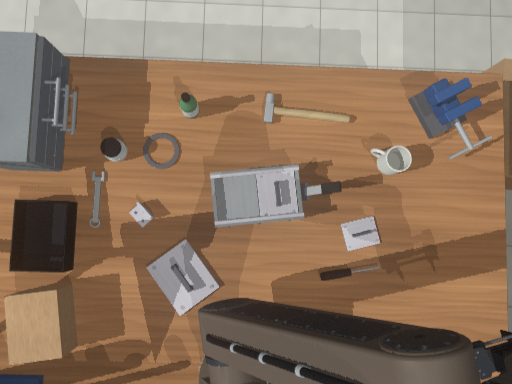

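View pics/scene0.png

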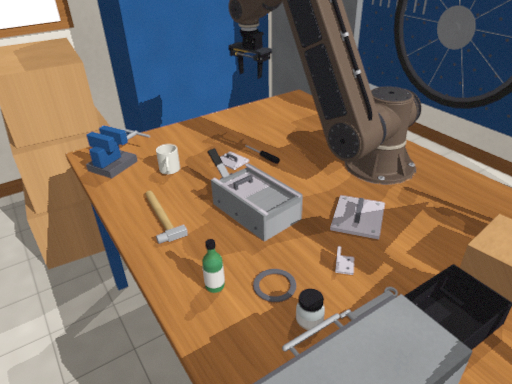

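Top view: hatch candidates are the big plate (183,277), the one in the well (280,192) and the small plate (361,233). The one seated in the well is the middle-sized. The lever is at (322,188), on the world -y side, and the loose bracket is at (141,213). I'll check this in a close crop.

```bash
python3 - <<'E'
import cv2,numpy as np
t=cv2.imread("pics/top0.png"); s=cv2.imread("pics/scene0.png")
def z(i,x,y,w,h,f): return cv2.resize(i[y:y+h,x:x+w],None,fx=f,fy=f,interpolation=cv2.INTER_CUBIC)
a=z(t,200,155,150,80,5)           #750x400
b=z(t,125,195,36,36,5)             #180
c=z(s,325,240,36,36,5)
d=z(s,200,140,110,100,2)  #220x200
o=np.zeros((600,800,3),np.uint8); o[:400,:750]=a;o[410:590,:180]=b;o[410:590,190:370]=c;o[400:600,380:600]=d
cv2.imwrite("pics/crop1.png",o)
E
```

```text
(no output)
```

View pics/crop1.png

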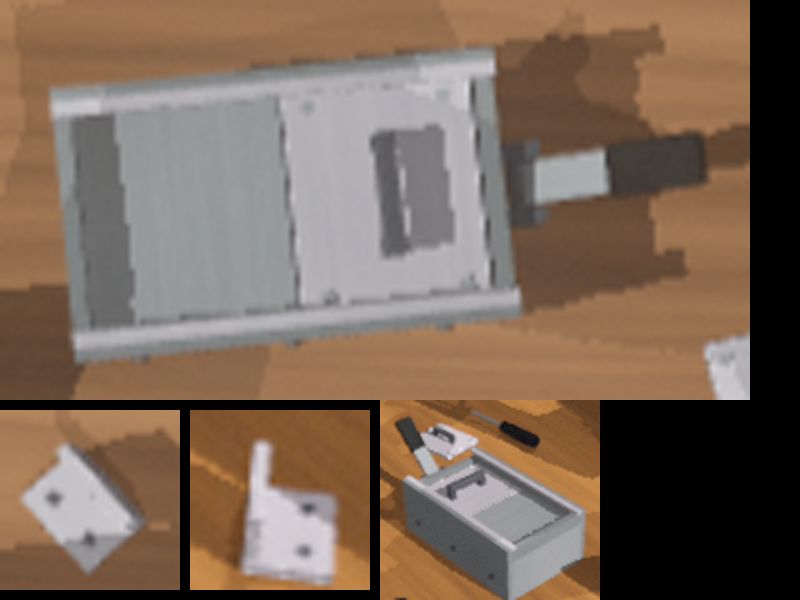

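```bash
cat > h.py <<'E'
import numpy as np
from scipy.optimize import least_squares
def proj(c,P):
    P=np.atleast_2d(P); q=(P-c["pose"][:3,3])@c["pose"][:3,:3]
    return q[:,:2]/q[:,2:]*[c["K"][0,0],c["K"][1,1]]+c["K"][:2,2]
def ray(c,uv,z):
    d=c["pose"][:3,:3]@np.array([(uv[0]-c["K"][0,2])/c["K"][0,0],(uv[1]-c["K"][1,2])/c["K"][1,1],1])
    o=c["pose"][:3,3]; return o+d*(z-o[2])/d[2]
def W(p,L):
    L=np.atleast_2d(np.array(L,float)); c,s=np.cos(p[2]),np.sin(p[2])
    return np.c_[p[0]+c*L[:,0]-s*L[:,1],p[1]+s*L[:,0]+c*L[:,1],L[:,2]]
def fit(obs,p0):
    f=lambda p:np.concatenate([(proj(c,W(p,L))-uv).ravel() for c,L,uv in obs])
    r=least_squares(f,p0,loss="soft_l1"); return r.x,f(r.x).reshape(-1,2)
E
python3 - <<'E'
from h import *
T=dict(np.load("pics/top0.npz"));S=dict(np.load("pics/scene0.npz"))
a=lambda l:np.array(l)/5+[200,155]
p,r=fit([(T,[(77,185,94),(77,-67,94),(-77,-67,94),(-77,185,94)],a([(52,90),(493,48),(521,313),(76,360)]))],[400,0,0.])
print("well",p,r.round(1).tolist())
print("proj scene", proj(S,W(p,[(77,185,94),(77,-67,94),(-77,-67,94),(-77,185,94)])).round().tolist())
print("handle px", proj(T,W(p,[(0,0,95)])), "pad", W(p,[(0,-80-95*.7071+3.9,50+67.2+3.9)]))
b=lambda l:(np.array(l)-[0,410])/5+[125,195]
cS=lambda l:(np.array(l)-[190,410])/5+[325,240]
obs=[(T,[(23,-30,8),(23,30,8),(-23,-30,40),(-23,30,40)],None)]
for sw in (1,-1):
  L=[(23,-30*sw,8),(23,30*sw,8),(-23,-30*sw,40),(-23,30*sw,40)]
  o=[(T,L,b([(22,497),(90,572),(60,445),(142,522)]))]
  g=ray(T,(142,213),10)
  for y in (2.3,-0.7,.8,-2.3): 
    q,r=fit(o,[g[0],g[1],y]); print("loose",q,abs(r).max())
  print(proj(S,W(q,L)).round(1).tolist())
print(cS([(247,573),(330,582),(338,490),(262,440)]))
E
```

```text
well [ 5.37217426e+02 -8.74843679e+01  1.30094679e-01] [[-0.4, -0.4], [0.0, -0.5], [0.4, 0.6], [-0.1, 0.3]]
proj scene [[263.0, 215.0], [210.0, 179.0], [247.0, 162.0], [302.0, 194.0]]
handle px [[278.11805165 193.3166462 ]] pad [[ 555.80414372 -229.54814335  121.1       ]]
loose [466.33490604 309.14192811   2.35847683] 1.390026539198061
loose [ 4.66344162e+02  3.09342541e+02 -4.45520149e-01] 26.999986351534204
loose [466.33490603 309.14192852 128.02218302] 1.390025875062122
loose [ 466.33490602  309.14192904 -142.15478514] 1.3900249781755747
[[352.4, 271.2], [352.7, 255.6], [335.6, 260.1], [336.6, 244.8]]
loose [466.37698314 307.54785522 -24.60300488] 24.68082720585147
loose [466.37698309 307.54785456   0.5297357 ] 24.68082378566322
loose [466.37698301 307.54785473   0.52973583] 24.680824489846685
loose [466.38942907 311.09482002  -2.07758151] 26.94049326400848
[[331.3, 257.4], [353.0, 255.9], [336.2, 260.6], [359.1, 259.0]]
[[336.4 272.6]
 [353.  274.4]
 [354.6 256. ]
 [339.4 246. ]]
```

```bash
cat >> h.py <<'E'
WELL=np.array([537.2,-87.5,0.130])
def go(tgt,yaw):
    from cell import env
    s=env.state(); p=s["eef_pos"]; a=s["tcp_rot"][2]; d=np.array(tgt)-p
    t=(a-yaw+np.pi)%(2*np.pi)-np.pi
    print("t %.1f pos %s rot %s F %s | rows:"%(s["t"],p.round(1),s["tcp_rot"].round(3),s["ft_force"].round(1)),np.round([np.cos(a)*d[0]+np.sin(a)*d[1],np.sin(a)*d[0]-np.cos(a)*d[1],-d[2],np.degrees(t)],1))
E
python3 - <<'E'
from h import *
go(W(WELL,[(0,-146,150+19)])[0],.13)
E
```

```text
t 0.1 pos [ 178.  -598.9  233.1] rot [-3.141 -0.     0.289] F [ 0.3 -0.1 -0.3] | rows: [ 466.9 -243.8   64.1    9.1]
```

```bash
python3 -m crank '[[467,-244,0,9,0],[467,-244,0,9,0],[467,-244,0,9,0],[467,-244,0,9,0],[467,-244,0,9,0],[467,-244,0,9,0],[467,-244,0,9,0],[467,-244,0,9,0],[467,-244,0,9,0],[467,-244,0,9,0]]'; python3 - <<'E'
from h import *
go(W(WELL,[(0,-146,140+19)])[0],.13)
E
```

```text
t: 0.93
eef_pos: [478.2, -307.2, 233.5]
tcp_rot: [-3.141, 0.0, 0.132]
ft_force: [0.8, -1.3, 0.3]
opening: 0.355
grip_force: 0.0
t 0.9 pos [ 478.2 -307.2  233.5] rot [-3.141  0.     0.132] F [ 0.8 -1.3  0.3] | rows: [ 87.1 -64.1  74.5   0.1]
```

```bash
python3 -m crank '[[87,-64,0,0,0],[87,-64,0,0,0],[87,-64,0,0,0],[87,-64,40,0,0],[87,-64,70,0,0],[87,-64,70,0,0],[87,-64,70,0,0],[87,-64,70,0,0]]'; python3 - <<'E'
from h import *
import cv2
from cell import env
go(W(WELL,[(0,-146,121+19)])[0],.13)
t=env.read_camera("wrist")["img"];s=env.read_camera("scene")["img"][100:260,170:330]
o=np.zeros((480,800,3),np.uint8);o[:384,:512]=t;o[:280,520:800]=cv2.resize(s,(280,280))
cv2.imwrite("pics/lev.png",o)
E
```

```text
t: 1.6
eef_pos: [555.4, -234.7, 165.1]
tcp_rot: [3.141, -0.001, 0.131]
ft_force: [-0.3, 0.5, 0.7]
opening: 0.003
grip_force: 0.0
t 1.6 pos [ 555.4 -234.7  165.1] rot [ 3.141e+00 -1.000e-03  1.310e-01] F [-0.3  0.5  0.7] | rows: [ 1.1 -2.3 25.1  0.1]
```

View pics/lev.png

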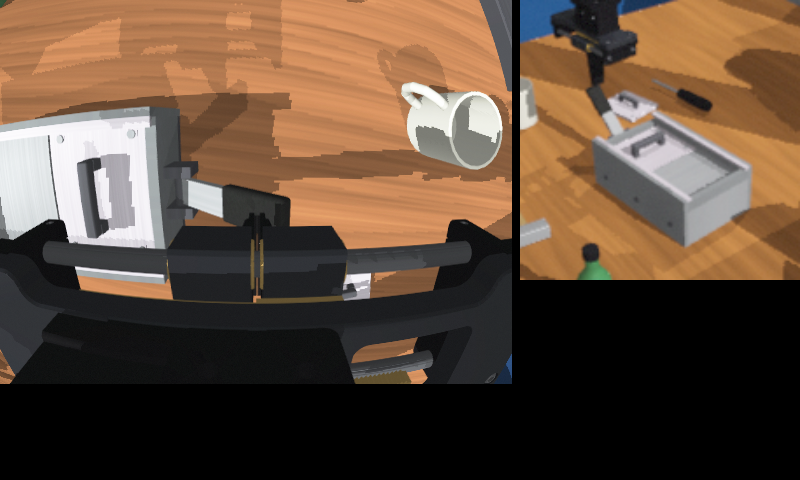

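```bash
python3 -m crank '[[0,0,15,0,0],[0,3,30,0,0],[0,12,45,0,0],[0,18,56,0,0],[0,22,67,0,0],[0,25,79,0,0],[0,26,88,0,0],[0,26,94,0,0],[0,26,97,0,0],[0,26,97,0,0]]'; python3 - <<'E'
from h import *
go(W(WELL,[(0,-175,49+19)])[0],.13)
E
```

```text
t: 2.53
eef_pos: [559.0, -260.7, 68.4]
tcp_rot: [3.139, -0.002, 0.132]
ft_force: [-1.2, -2.1, 16.3]
opening: 0.004
grip_force: 8.7
t 2.5 pos [ 559.  -260.7   68.4] rot [ 3.139e+00 -2.000e-03  1.320e-01] F [-1.2 -2.1 16.3] | rows: [0.8 0.4 0.4 0.1]
```

```bash
python3 -m crank '[[0,0,-40,0,0],[0,0,-80,0,40],[0,0,-115,0,60],[0,-40,-115,0,60],[0,-80,-115,0,60],[0,-120,-115,0,60],[0,-160,-115,0,60],[0,-175,-115,0,60],[0,-175,-115,0,60],[0,-175,-115,0,60]]'; python3 - <<'E'
from h import *
import cv2
from cell import env
go(W(WELL,[(0,0,105)])[0],.13)
t=env.read_camera("wrist")["img"];s=env.read_camera("scene")["img"][120:240,180:330]
o=np.zeros((480,800,3),np.uint8);o[:384,:512]=t;o[:230,512:800]=cv2.resize(s,(288,230))
cv2.imwrite("pics/han.png",o)
E
```

```text
t: 3.37
eef_pos: [535.2, -85.9, 181.5]
tcp_rot: [3.141, 0.001, 0.134]
ft_force: [0.2, 0.2, 0.0]
opening: 0.581
grip_force: 0.0
t 3.4 pos [535.2 -85.9 181.5] rot [3.141e+00 1.000e-03 1.340e-01] F [0.2 0.2 0. ] | rows: [ 1.8  1.8 76.5  0.2]
```

View pics/han.png

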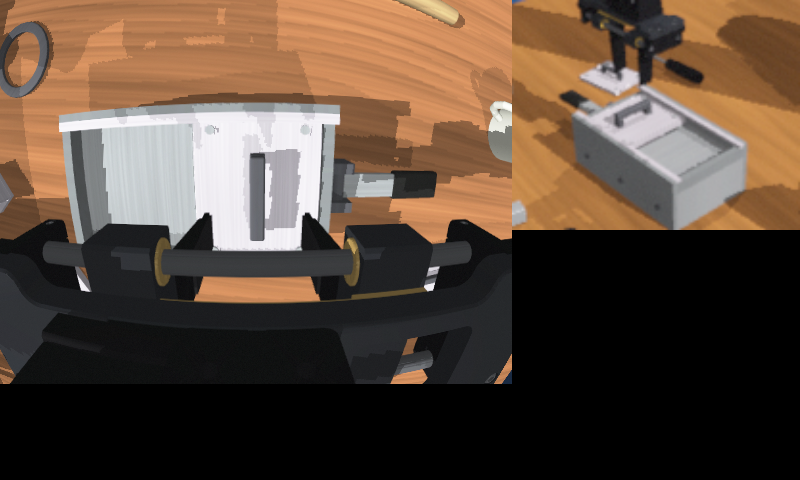

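Lever is level, the hatch is raised, and the handle (257,197) is centred between the fingers. Next: descend and grip.

```bash
python3 -m crank '[[2,2,35,0,60],[2,2,60,0,60],[2,2,74,0,60],[2,2,74,0,60],[2,2,74,0,0],[2,2,74,0,0],[2,2,74,0,0],[2,2,74,0,0],[2,2,74,0,0],[2,2,74,0,0]]'; python3 -m crank '[[0,0,0,0,0],[0,-5,0,0,0],[0,-15,0,0,0],[0,-27,0,0,0],[0,-40,0,0,0]]'
```

```text
t: 4.3
eef_pos: [537.8, -88.2, 108.2]
tcp_rot: [3.141, -0.001, 0.132]
ft_force: [0.2, 0.5, 0.4]
opening: 0.27
grip_force: 0.0
t: 4.72
eef_pos: [532.5, -48.1, 107.8]
tcp_rot: [3.141, -0.001, 0.131]
ft_force: [0.5, -4.8, 2.6]
opening: 0.118
grip_force: 30.0
```

```bash
python3 -m crank '[[0,-15,0,0,0],[0,-30,0,0,0],[0,-45,0,0,0],[0,-58,0,0,0],[0,-66,0,0,0],[0,-70,0,0,0],[0,-73,2,0,0],[0,-76,3,0,0],[0,-79,3,0,0],[0,-80,3,0,0]]'; python3 - <<'E'
from h import *
go(W(WELL,[(0,120,105)])[0],.13)
E
```

```text
t: 5.55
eef_pos: [522.3, 30.4, 104.9]
tcp_rot: [3.141, -0.001, 0.131]
ft_force: [0.9, -5.5, 2.0]
opening: 0.125
grip_force: 30.0
t 5.5 pos [522.3  30.4 104.9] rot [ 3.141e+00 -1.000e-03  1.310e-01] F [ 0.9 -5.5  2. ] | rows: [-0.5 -1.2 -0.1  0.1]
```

```bash
python3 -m crank '[[0,-2,0,0,0],[0,-2,0,0,0],[0,-2,0,0,40],[0,-2,0,0,40],[0,-2,0,0,40],[0,-2,0,0,40],[0,-2,-40,0,60],[0,-2,-80,0,60],[0,-2,-120,0,60],[0,-2,-140,0,60]]'; python3 - <<'E'
from h import *
L=W([466.3,309.1,2.358],[(-19,0,0)])[0]; print(L)
go([L[0],L[1],240],2.358-np.pi); 
go([L[0],L[1],240],2.358); 
E
```

```text
t: 6.38
eef_pos: [522.3, 32.9, 248.8]
tcp_rot: [3.141, -0.004, 0.132]
ft_force: [1.0, 0.6, -0.3]
opening: 0.611
grip_force: 0.0
[479.75926401 295.68925012   0.        ]
t 6.4 pos [522.3  32.9 248.8] rot [ 3.141 -0.004  0.132] F [ 1.   0.6 -0.3] | rows: [  -7.6 -266.1    8.8   52.4]
t 6.4 pos [522.3  32.9 248.8] rot [ 3.141 -0.004  0.132] F [ 1.   0.6 -0.3] | rows: [  -7.6 -266.1    8.8 -127.6]
```

```bash
python3 -m crank '[[-8,-266,9,-37.5,80],[-8,-266,9,-37.5,80],[-8,-266,9,-37.5,80],[-8,-266,9,-37.5,80],[-8,-266,9,-37.5,80],[-8,-266,9,-37.5,80],[-8,-266,9,-37.5,80],[-8,-266,9,-37.5,80],[-8,-266,9,-37.5,80],[-8,-266,9,-37.5,80]]'; python3 - <<'E'
from h import *
import cv2
from cell import env
go([479.8,295.7,100],.787); print(env.state()["joints"].round(2))
t=env.read_camera("top"); np.savez("pics/top1.npz",**t); s=env.read_camera("scene");np.savez("pics/scene1.npz",**s)
w=env.read_camera("wrist");np.savez("pics/wrist1.npz",**w); print(w["K"].tolist(),w["pose"].round(3).tolist())
z=lambda i,x,y,ww,h,f: cv2.resize(i[y:y+h,x:x+ww],None,fx=f,fy=f,interpolation=cv2.INTER_CUBIC)
o=np.zeros((600,800,3),np.uint8)
o[:320,:480]=z(t["img"],200,160,120,80,4); o[:320,480:800]=z(s["img"],205,150,80,80,4); o[320:,:373]=z(w["img"],100,60,280,210,1.3333)[:280,:373]
cv2.imwrite("pics/in.png",o)
E
```

```text
t: 7.22
eef_pos: [478.7, 294.7, 235.5]
tcp_rot: [3.142, 0.001, 0.786]
ft_force: [-0.4, 0.7, 0.2]
opening: 0.843
grip_force: 0.0
t 7.2 pos [478.7 294.7 235.5] rot [3.142e+00 1.000e-03 7.860e-01] F [-0.4  0.7  0.2] | rows: [ 1.500e+00  1.000e-01  1.355e+02 -1.000e-01]
[ 0.43  0.4   1.71 -0.    1.03  1.22]
[[297.3186396354542, 0.0, 256.64480170631504], [0.0, 297.3186396354542, 190.05587505285715], [0.0, 0.0, 1.0]] [[0.706, -0.686, -0.175, 526.425], [-0.708, -0.684, -0.173, 343.656], [-0.0, 0.246, -0.969, 386.754], [0.0, 0.0, 0.0, 1.0]]
```

View pics/in.png

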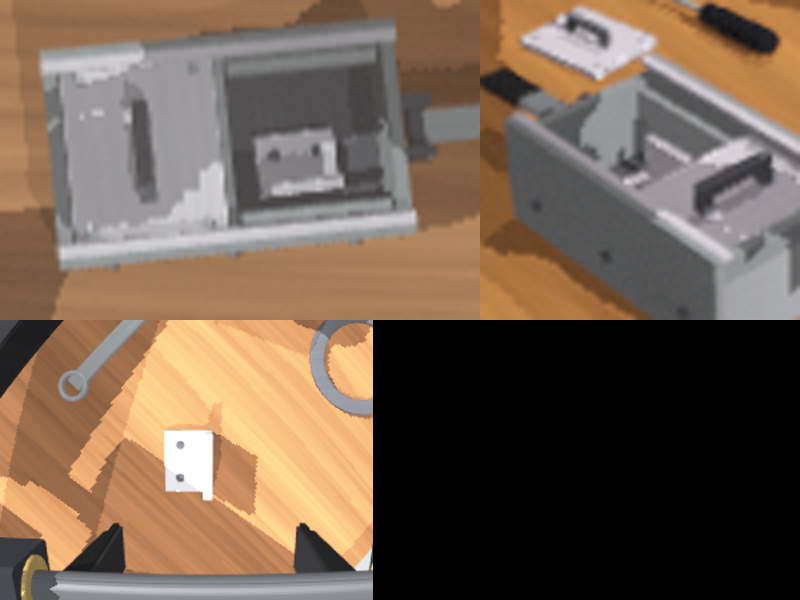

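The stored bracket's upright is on the well's -x side (bright strip at crop (300,190)) and its flat free edge faces +x (crop (255,138)-(333,128)). The hatch is parked at the left. The wrist view shows the loose bracket with its upright on the right, crop (209,432)-(209,500). I'll fit both.

```bash
cat >> h.py <<'E'
_pp=proj
def projf(c,P):
    q=(np.atleast_2d(P)-c["pose"][:3,3])@c["pose"][:3,:3]; r=np.hypot(q[:,0],q[:,1]); th=np.arctan2(r,q[:,2])
    return q[:,:2]/r[:,None]*th[:,None]*c["K"][0,0]+c["K"][:2,2]
def proj(c,P): return projf(c,P) if c["K"][0,0]<350 else _pp(c,P)
E
python3 - <<'E'
from h import *
T=dict(np.load("pics/top1.npz"));V=dict(np.load("pics/wrist1.npz"))
a=lambda l:np.array(l)/4+[200,160]
b=lambda l:(np.array(l)-[0,320])/1.3333+[100,60]
p,r=fit([(T,[(23,30,18),(23,-30,18),(-23,30,50),(-23,-30,50)],a([(255,138),(334,128),(261,196),(343,187)]))],[530,-90,.13])
print("stored",p,r.round(1).tolist()); d=p[:2]-WELL[:2];c,s=np.cos(.13),np.sin(.13);print("in well",c*d[0]+s*d[1],-s*d[0]+c*d[1])
q,r=fit([(V,[(23,-30,8),(23,30,8),(-23,-30,40),(-23,30,40),(-15,30,40)],b([(165,431),(165,492),(213,430),(213,500),(204,500)]))],[466,309,2.358])
print("loose",q,r.round(1).tolist())
e=W(q,[(-19,0,0)])[0];print(e); go([e[0],e[1],36],q[2]-np.pi/2)
p2,r=fit([(T,[(77,185,94),(77,-67,94),(-77,-67,94),(-77,185,94)],a([(41,52),(394,20),(416,230),(62,268)]))],WELL); print("well",p2,r.round(1).tolist())
E
```

```text
stored [ 5.20508650e+02 -8.30042063e+01  1.26338729e-01] [[-0.4, -0.4], [-0.2, 0.2], [0.3, -0.0], [0.3, 0.2]]
in well -15.967697859998879 6.621626477385902
loose [467.26863163 312.36095485   2.35755676] [[-0.4, -0.2], [0.8, -0.5], [-0.2, 2.6], [-0.1, -0.2], [0.0, -0.2]]
[480.72195007 298.94424054   0.        ]
t 7.4 pos [479.1 294.3 235.7] rot [3.141 0.    0.785] F [-0.  -0.4 -0.1] | rows: [ 4.400e+00 -2.100e+00  1.997e+02 -1.000e-01]
well [ 5.37079667e+02 -8.74154127e+01  1.30472994e-01] [[-0.3, -0.3], [0.1, -0.8], [0.6, 0.7], [-0.4, 0.3]]
```

```bash
python3 -m crank '[[3,-2,40,0,60],[3,-2,80,0,60],[3,-2,120,0,60],[3,-2,150,0,60],[3,-2,180,0,60],[3,-2,196,0,60],[3,-2,203,0,60],[3,-2,203,0,60],[3,-2,203,0,0],[3,-2,203,0,0]]';python3 -m crank '[[0,0,0,0,0],[0,0,0,0,0],[0,0,0,0,0],[0,0,0,0,0],[0,0,0,0,0],[0,0,-20,0,0],[0,0,-60,0,0],[0,0,-100,0,0],[0,0,-120,0,0],[0,0,-120,0,0]]'; python3 - <<'E'
from h import *
import cv2
from cell import env
e=W([520.5,-83,.126],[(10+19,0,0)])[0]; print(e)
go([e[0],e[1],153],.126+np.pi/2)
w=env.read_camera("wrist");np.savez("pics/wrist2.npz",**w);s=env.read_camera("scene")
o=np.zeros((400,800,3),np.uint8);o[:384,:512]=w["img"];o[:288,512:]=cv2.resize(s["img"][180:288,310:418],(288,288))
cv2.imwrite("pics/held.png",o)
E
```

```text
t: 8.2
eef_pos: [480.2, 299.0, 33.9]
tcp_rot: [3.141, -0.002, 0.786]
ft_force: [-0.3, 0.1, 0.4]
opening: 0.544
grip_force: 0.0
t: 9.03
eef_pos: [480.9, 299.8, 157.2]
tcp_rot: [3.139, -0.007, 0.786]
ft_force: [-0.2, 0.4, 0.3]
opening: 0.002
grip_force: 0.0
[549.2701024  -79.35566081   0.        ]
t 9.0 pos [480.9 299.8 157.2] rot [ 3.139 -0.007  0.786] F [-0.2  0.4  0.3] | rows: [-220.   316.2    4.2  -52.2]
```

View pics/held.png

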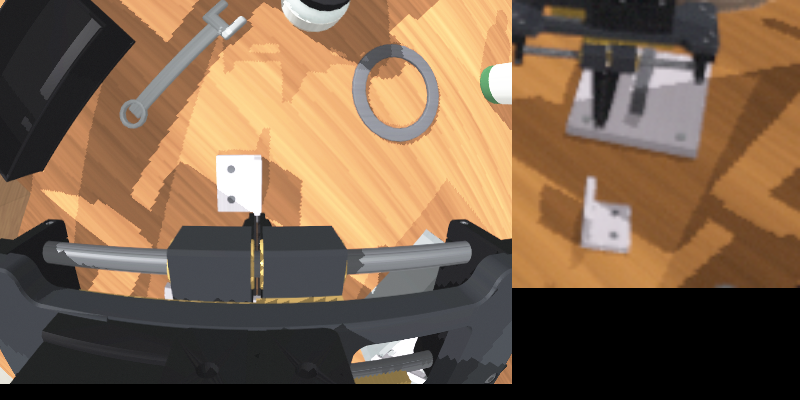

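```bash
python3 - <<'E'
from h import *
T=dict(np.load("pics/top1.npz"));S=dict(np.load("pics/scene1.npz"));V=dict(np.load("pics/wrist1.npz"));V2=dict(np.load("pics/wrist2.npz"))
b=lambda l:(np.array(l)-[0,320])/1.3333+[100,60]
L4=[(23,-30,8),(23,30,8),(-23,-30,0),(-23,30,40)]
o1=(V,L4,b([(165,431),(165,492),(213,430),(213,500)]))
o2=(V2,L4,np.array([(217,155),(219,212),(262,155),(262,214)]))
t=np.load("pics/top0.npz"); 
bt=lambda l:(np.array(l)-[0,410])/5+[125,195]
o3=(T,[(23,-30,8),(23,30,8),(-23,-30,40),(-23,30,40)],bt([(22,497),(90,572),(60,445),(142,522)]))
o4=(S,[(23,-30,0),(-23,-30,0)],np.array([(353.8,275),(336,272.8)]))
for n,o in (("w1",[o1]),("w2",[o2]),("w12",[o1,o2]),("top",[o3]),("all",[o1,o2,o3,o4])):
    q,r=fit(o,[466,309,2.358]); print(n,q.round(2),W(q,[(-19,0,0)])[0].round(1),r.round(1).tolist())
import cv2
z=lambda i,x,y: cv2.resize(i[y:y+60,x:x+60],(300,300),interpolation=cv2.INTER_CUBIC)
cv2.imwrite("pics/cmp.png",np.hstack([z(V2["img"],215,150),z(T["img"],112,185),]))
print(V2["pose"].round(3).tolist())
E
```

```text
w1 [467.05 312.02   2.35] [480.4 298.5   0. ] [[-0.1, -0.1], [0.6, -0.3], [-0.2, 0.1], [-0.2, 0.3]]
w2 [467.59 313.08   2.36] [481.1 299.7   0. ] [[-0.0, 0.3], [-0.2, -0.7], [-0.2, -1.0], [0.5, 7.5]]
w12 [467.23 312.53   2.35] [480.6 299.1   0. ] [[-0.4, -0.4], [0.5, -0.6], [-0.4, -0.3], [-0.3, -0.2], [0.3, 0.7], [-0.3, -0.3], [0.1, -0.3], [0.4, 8.3]]
top [466.33 309.14   2.36] [479.8 295.7   0. ] [[-0.1, 0.6], [-0.0, 0.3], [1.4, -0.2], [-1.0, -0.6]]
all [467.12 312.5    2.36] [480.5 299.1   0. ] [[-0.5, -0.3], [0.6, -0.5], [-0.6, -0.3], [-0.3, -0.2], [0.1, 0.9], [-0.2, -0.1], [-0.0, -0.2], [0.5, 8.3], [-1.2, 0.2], [-1.2, -0.0], [0.3, -0.5], [-2.2, -0.9], [-1.1, -0.7], [-1.1, -0.8]]
[[0.707, -0.687, -0.168, 527.169], [-0.707, -0.686, -0.171, 348.742], [0.002, 0.239, -0.971, 308.789], [0.0, 0.0, 0.0, 1.0]]
```

View pics/cmp.png

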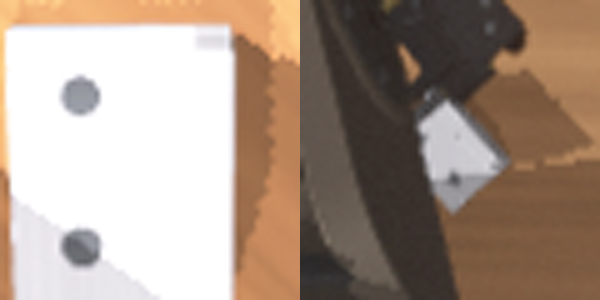

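The position was right. I lifted before the slow fingers had closed, and the bracket hasn't moved. I'll repeat with a longer wait.

```bash
python3 -m crank '[[0,0,0,0,40],[0,0,0,0,40],[0,0,0,0,40],[0,0,30,0,40],[0,0,60,0,40],[0,0,85,0,40],[0,0,110,0,40],[0,0,120,0,40],[0,0,124,0,40],[0,0,124,0,40]]'; python3 -m crank '[[0,0,0,0,0],[0,0,0,0,0],[0,0,0,0,0],[0,0,0,0,0],[0,0,0,0,0],[0,0,0,0,0],[0,0,0,0,0],[0,0,0,0,0],[0,0,0,0,0],[0,0,0,0,0]]';
```

```text
t: 9.97
eef_pos: [479.0, 298.7, 28.2]
tcp_rot: [-3.141, 0.002, 0.786]
ft_force: [0.9, 0.0, 0.3]
opening: 0.419
grip_force: 0.0
t: 10.8
eef_pos: [479.6, 299.0, 28.8]
tcp_rot: [3.141, -0.0, 0.786]
ft_force: [-0.7, -1.6, 4.7]
opening: 0.082
grip_force: 30.0
```

```bash
python3 -m crank '[[0,0,-20,0,0],[0,0,-60,0,0],[0,0,-100,0,0],[0,0,-140,0,0],[0,0,-170,0,0],[0,0,-170,0,0]]'; python3 - <<'E'
from h import *
e=W([520.5,-83,.126],[(11+19,0,0)])[0]; print(e)
go([e[0],e[1],200],.126+np.pi/2)
E
```

```text
t: 11.3
eef_pos: [481.0, 299.9, 204.3]
tcp_rot: [3.139, -0.008, 0.786]
ft_force: [0.8, 0.1, -0.9]
opening: 0.084
grip_force: 30.0
[550.26217489 -79.22999394   0.        ]
t 11.3 pos [481.  299.9 204.3] rot [ 3.139 -0.008  0.786] F [ 0.8  0.1 -0.9] | rows: [-219.5  316.8    4.3  -52.2]
```

```bash
python3 -m crank '[[-22,32,4,-5,0],[-44,63,4,-10,0],[-66,95,4,-16,0],[-88,127,4,-21,0],[-110,158,4,-26,0],[-132,190,4,-31,0],[-154,222,4,-36,0],[-176,253,4,-42,0],[-198,285,4,-47,0],[-219,317,4,-52,0]]'; python3 -m crank '[[0,0,0,0,0],[0,0,0,0,0],[0,0,0,0,0],[0,0,0,0,0]]'; python3 - <<'E'
from h import *
import cv2
from cell import env
go([550.3,-79.2,200],.126+np.pi/2)
w=env.read_camera("wrist");np.savez("pics/wrist3.npz",**w);s=env.read_camera("scene");np.savez("pics/scene3.npz",**s)
o=np.zeros((500,800,3),np.uint8);o[:384,:512]=w["img"];o[:288,512:]=cv2.resize(s["img"][110:230,190:310],(288,288))
cv2.imwrite("pics/above.png",o)
E
```

```text
t: 12.13
eef_pos: [548.5, -81.9, 193.6]
tcp_rot: [-3.14, -0.001, 1.698]
ft_force: [-0.2, 0.8, -1.0]
opening: 0.084
grip_force: 30.0
t: 12.47
eef_pos: [548.6, -78.9, 194.2]
tcp_rot: [-3.141, -0.0, 1.694]
ft_force: [-0.2, -0.0, -1.5]
opening: 0.085
grip_force: 30.0
t 12.5 pos [548.6 -78.9 194.2] rot [-3.141 -0.     1.694] F [-0.2 -0.  -1.5] | rows: [-0.5  1.6 -5.8 -0.2]
```

View pics/above.png

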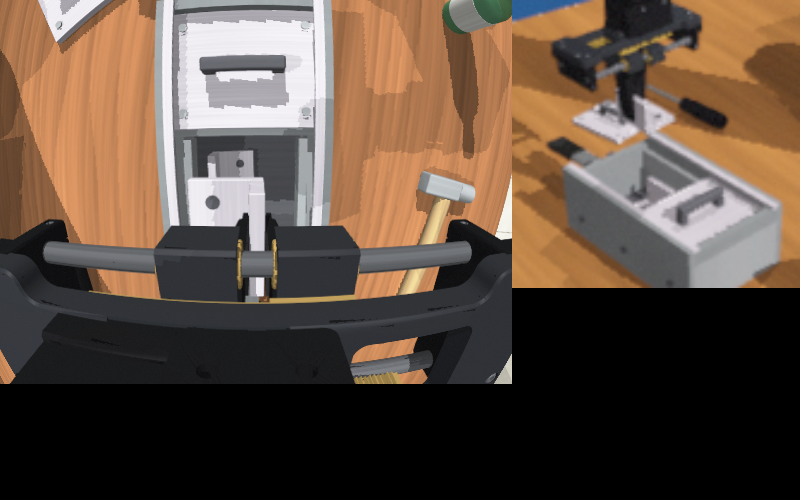

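```bash
python3 - <<'E'
from h import *
V=dict(np.load("pics/wrist3.npz"))
p=[520.5,-83,.126]
print("stored",proj(V,W(p,[(23,30,18),(23,30,10),(-23,30,10),(-23,30,18),(-23,30,50),(-15,30,50)])).round(1).tolist())
c=W([548.6,-78.9,1.694-np.pi/2],[(-19,0,0)])[0]; h=165.4
print("held",proj(V,W([c[0],c[1],1.694+np.pi/2],[(23,-30,h),(23,-30,h+8),(-23,-30,h),(-23,-30,h+40)])).round(1).tolist())
print("hatch end edges, rim",proj(V,W(WELL,[(61,57,94),(-61,57,94),(50,57,73),(-50,57,73)])).round(1).tolist())
im=V["img"].astype(int).sum(2)
print("row165",[(i,im[165,i]) for i in range(196,270,2)]);print("col252",[(i,im[i,252]) for i in range(138,182,2)])
print("row185",[(i,im[190,i]) for i in range(180,274,2)]);print("col200",[(i,im[i,195]) for i in range(166,190)])
E
```

```text
stored [[253.0, 152.8], [253.1, 151.9], [212.9, 152.3], [211.8, 153.2], [207.1, 157.1], [214.9, 157.0]]
held [[192.0, 181.1], [189.2, 184.0], [265.2, 180.9], [267.4, 198.5]]
hatch end edges, rim [[314.7, 139.9], [173.2, 141.7], [298.7, 137.9], [190.6, 139.3]]
row165 [(196, np.int64(246)), (198, np.int64(174)), (200, np.int64(175)), (202, np.int64(168)), (204, np.int64(170)), (206, np.int64(168)), (208, np.int64(568)), (210, np.int64(659)), (212, np.int64(669)), (214, np.int64(659)), (216, np.int64(309)), (218, np.int64(316)), (220, np.int64(384)), (222, np.int64(396)), (224, np.int64(396)), (226, np.int64(402)), (228, np.int64(390)), (230, np.int64(397)), (232, np.int64(400)), (234, np.int64(399)), (236, np.int64(270)), (238, np.int64(168)), (240, np.int64(210)), (242, np.int64(212)), (244, np.int64(491)), (246, np.int64(512)), (248, np.int64(520)), (250, np.int64(513)), (252, np.int64(531)), (254, np.int64(194)), (256, np.int64(171)), (258, np.int64(200)), (260, np.int64(220)), (262, np.int64(220)), (264, np.int64(218)), (266, np.int64(221)), (268, np.int64(221))]
col252 [(138, np.i
[... 1351 characters left out ...]
t64(644)), (260, np.int64(643)), (262, np.int64(647)), (264, np.int64(427)), (266, np.int64(217)), (268, np.int64(216)), (270, np.int64(217)), (272, np.int64(220))]
col200 [(166, np.int64(248)), (167, np.int64(248)), (168, np.int64(245)), (169, np.int64(248)), (170, np.int64(248)), (171, np.int64(251)), (172, np.int64(248)), (173, np.int64(251)), (174, np.int64(251)), (175, np.int64(251)), (176, np.int64(274)), (177, np.int64(445)), (178, np.int64(650)), (179, np.int64(695)), (180, np.int64(742)), (181, np.int64(718)), (182, np.int64(716)), (183, np.int64(716)), (184, np.int64(715)), (185, np.int64(715)), (186, np.int64(715)), (187, np.int64(715)), (188, np.int64(715)), (189, np.int64(717))]
```

```bash
python3 -m crank '[[-1,3,0,0,0],[-1,3,25,0,0],[-1,3,55,0,0],[-1,3,85,0,0],[-1,3,110,0,0],[-1,3,125,0,0],[-1,3,135,0,0],[-1,3,141,0,0],[-1,3,141,0,0],[-1,3,141,0,0]]';python3 - <<'E'
from h import *
go([551.3,-79.1,46.8],.126+np.pi/2)
E
```

```text
t: 13.4
eef_pos: [552.5, -80.5, 54.2]
tcp_rot: [3.141, 0.0, 1.694]
ft_force: [0.5, 0.6, -1.1]
opening: 0.085
grip_force: 30.0
t 13.4 pos [552.5 -80.5  54.2] rot [3.141 0.    1.694] F [ 0.5  0.6 -1.1] | rows: [ 1.5 -1.1  7.4 -0.2]
```

```bash
python3 -m crank '[[1,-1,0,0,0],[1,-1,3,0,0],[1,-1,5,0,0],[1,-1,6,0,0],[1,-1,7,0,0],[1,-1,7,0,0]]';python3 - <<'E'
from h import *
go([551.3,-79.1,46.8],.126+np.pi/2)
E
```

```text
t: 13.9
eef_pos: [551.1, -79.8, 46.8]
tcp_rot: [3.141, 0.0, 1.694]
ft_force: [-0.6, -0.1, 2.3]
opening: 0.086
grip_force: 30.0
t 13.9 pos [551.1 -79.8  46.8] rot [3.141 0.    1.694] F [-0.6 -0.1  2.3] | rows: [ 0.6  0.3  0.  -0.2]
```

```bash
python3 -m crank '[[0,0,0,0,18],[0,0,0,0,18],[0,0,0,0,18],[0,0,0,0,18],[0,0,-10,0,18],[0,0,-30,0,18],[0,0,-60,0,18],[0,0,-100,0,18],[0,0,-140,0,18],[0,0,-170,0,18]]';python3 -m crank '[[-40,0,-20,0,18],[-80,0,-20,0,18],[-120,0,-20,0,18],[-160,0,-20,0,18],[-200,0,-20,0,18],[-200,0,-20,0,18],[-200,0,-20,0,18],[-200,0,-20,0,18]]'; python3 - <<'E'
from h import *
import cv2
from cell import env
t=env.read_camera("top"); np.savez("pics/top4.npz",**t); s=env.read_camera("scene");w=env.read_camera("wrist");np.savez("pics/wrist4.npz",**w)
z=lambda i,x,y,ww,h,f: cv2.resize(i[y:y+h,x:x+ww],None,fx=f,fy=f,interpolation=cv2.INTER_CUBIC)
o=np.zeros((600,800,3),np.uint8)
o[:320,:480]=z(t["img"],200,160,120,80,4); o[:320,480:800]=z(s["img"],205,150,80,80,4); o[320:,:373]=cv2.resize(w["img"],(373,280))
o[320:,380:]=z(t["img"],250,180,42,28,10)
cv2.imwrite("pics/fin.png",o)
E
```

```text
t: 14.73
eef_pos: [551.1, -79.7, 220.5]
tcp_rot: [3.139, 0.001, 1.694]
ft_force: [0.9, -1.0, 0.5]
opening: 0.186
grip_force: 0.0
t: 15.4
eef_pos: [575.2, -277.8, 236.9]
tcp_rot: [-3.141, -0.0, 1.693]
ft_force: [0.4, -0.2, -0.1]
opening: 0.188
grip_force: 0.0
```

View pics/fin.png

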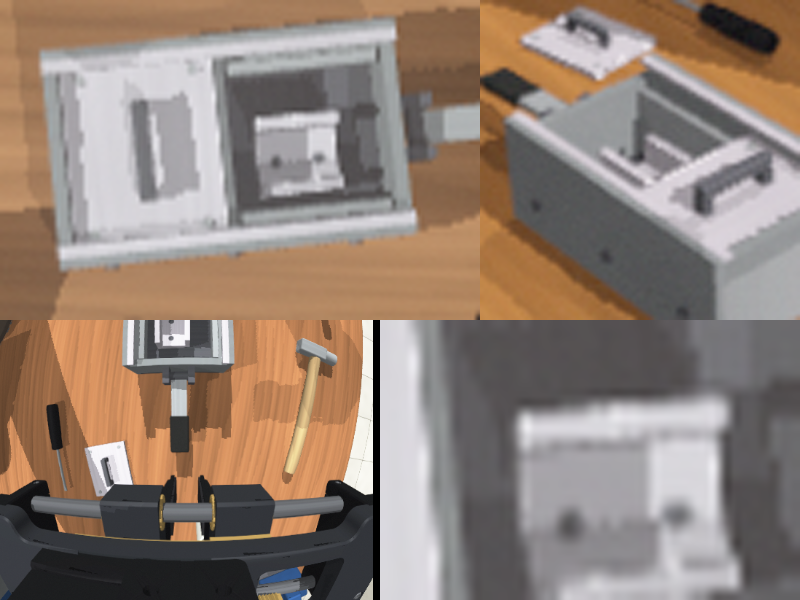

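The brackets are nested, with the loose upright at crop (256,115)-(338,107), the stored one unmoved, and the hatch parked. I'll check the numbers once before handing in.

```bash
python3 - <<'E'
from h import *
T=dict(np.load("pics/top4.npz"))
L=np.array([ray(T,np.array(u)/4+[200,160],58) for u in [(256,115),(337,107)]])[:,:2]
p=np.array([520.5,-83,.126]);c,s=np.cos(p[2]),np.sin(p[2])
d=L-p[:2]; print("outer upright corners in stored (ideal x 31+gap, y +-30):",np.c_[c*d[:,0]+s*d[:,1],-s*d[:,0]+c*d[:,1]].round(1).tolist())
print("hatch handle", (ray(T,np.array([136,97])/4+[200,160],105)-0).round(1), W(WELL,[(35,120,105)])[0])
E
```

```text
outer upright corners in stored (ideal x 31+gap, y +-30): [[35.5, 29.3], [35.8, -30.0]]
hatch handle [557.8  37.3 105. ] [556.34856917  36.02462224 105.        ]
```

Gap is about 4.5 mm, parallel and level, and the hatch is at the stop. Handing in.

```bash
python3 -c "
from cell import env
print(env.job_done())"
```

```text
the job is handed in; nothing more can be done
None
```

I've handed the job in. By my last camera check the hatch is parked at the stop, and the loose bracket lies nested on the stored one (gap about 4.5 mm, parallel, ends level); the hand-in returned no verdict.

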